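Unlock a control cabinet with its key and lift the door

ROBOT

A 6-joint arm with a two-finger parallel gripper is mounted at the origin on the work surface; the furniture and walls round the work are solid. World frame = base frame: x ahead of the robot, y to its left, z up, the work surface at z = 0. Lengths are in m, angles in rad, forces in N, time in s.
With the tool pointing down it reaches from about 0.275 to 1 m from the base axis. Payload 8.4 kg.
Tool frame: the origin (TCP) lies at the very end of the fingers, on their centre line; the grasp point (between the pads) lies 19 mm behind it (env.grasp_offset is the distance from the TCP to the grasp point, in m); z points along the fingers, y is the direction in which the jaws open and shut (so a half turn about z gives the same grasp; the last joint's range is limited). The gripper opens to 85 mm and grips with 20 to 120 N. Pads are 22 mm wide; open, the fingers measure 114 mm over their backs; the gripper's body (76 mm by 85 mm) begins 54 mm behind the grasp point. The pads swing forward as they close: fully open they stand 13 mm farther back than shut.
Start: joints at [-1.316, 0.353, 1.633, -0, 1.155, -0.002], TCP at [0.159, -0.605, 0.231] pointing down, gripper open.
Joint ranges: [-2.63, 2.63], [-0.92, 2.1], [0.06, 2.66], [-1.3, 4.44], [0, 2.69], [-3.02, 3.02]. Speed limits (rad/s): [2.22, 2.22, 2.79, 3.14, 3.14, 3.14].

INTERFACE

Orientations are given as a unit quaternion [w, x, y, z].
In Python, from cell import env, vision, sign_off gives the robot as it stands.
- The arm moves only by the shell command python3 -m handwheel 'ROWS' [FORCE]. ROWS is JSON, a list of rows, each a list of 7 numbers: the finger opening in m, from 0 to 0.0854, then the shift along the world's x, y, z in m, then the turn, a rotation vector about the world's x, y, z in rad. In form: [[grip, x, y, z, ax, ay, az], ...]. A call has 1 to 12 rows; each row is the pose to reach, as a shift and turn from the pose commanded when the call began; what a row does not reach only later rows make up. A row lasts 1/8 s, in which the tool goes at most 62.5 mm and 10.7 degrees, less where a joint would pass 70% of its speed; a pose out of reach is approached as far as the arm can. A call with a gripper value outside its range is refused whole. The fingers move at their own pace and stop on an object; FORCE is the grip in N (left out, the last holds). Time passes only in rows, so rows that repeat a pose let the fingers close. It gives the time, the measured TCP pose, the force and the opening at its end, in the units of the state.
- env.read_state(): the state, without advancing time (a new reading comes with each control period).
- vision.grab_frame(name): name is "side" or "top" or "wrist"; returns the picture (480x640x3 uint8, red, green, blue); there is no depth.
- vision.camera_model(name): a dict with "K" (3x3 intrinsics, pixels), "rvec" (rotation vector, rad) and "tvec" (3), from world to camera coordinates, as OpenCV has them. Camera axes: x right, y down, z forward; pixel columns grow to the right and rows downward; lengths in m; the calibration is good to about 2 mm. The wrist camera is an equidistant fisheye: a pixel r from the principal point sees the ray r / f radians off the axis. A picture is of the moment at which its call begins: read the wrist's pose just before it. camera_model takes no time and is no camera call; for the wrist camera it gives the pose at the moment of the call.
- sign_off(): hands the job in, once; it reports no verdict.
Trained networks look in the newest picture that a camera, given by its name, has taken for a name from the list of things; names that differ only in an ending like _2 or _b are one class to them, and where a whole thing is asked for, a point or a joint stands for the part that bears it (a point fixed in the world has none). Each returns a list of dicts, best first, with "conf" (0 to 1); they miss things now and then, are a little off and sometimes report something else, mostly with a low value. They report only what shows in the picture. A call takes as long as a camera call. They do not tell look-alikes from the thing itself.
- vision.boxes_of(camera, query): "point" ([column, row] as shares, 0 to 1, of the picture: columns of its width, rows of its height, amid what is visible of it).
- vision.masks_of(camera, query): "mask" (480x640 bool, what is visible of it) and "point" ([column, row] as shares, 0 to 1, of the picture: columns of its width, rows of its height, amid what is visible of it).
- vision.mark_of(camera, query): "point" ([column, row] as shares, 0 to 1, of the picture: columns of its width, rows of its height: a listed point, or the origin of a listed thing).
The state is a dict: "t": time; "q": joint angles; "joint_vel": joint speeds; "joint_efforts": joint torques, N m; "tcp_pos": TCP position; "tcp_rot": TCP orientation; "force": force on the tool from outside, world axes, zero at the start; "wrist_torque": the same for the moment, N m; "finger_gap": finger opening in m.
Only numpy, scipy, OpenCV 4.12 (cv2) and the standard library are available. Lean on these libraries where they do the work, as an engineer would, in place of code of your own. Each camera call takes 0.05 s, during which the arm holds its last target.

TASK

Take the T-handled cabinet key out of the wooden block, find the slot of the lock in the cabinet door by feel and push the key fully home without forcing it, then turn it (either way) almost to its stop, so that the hidden tongue lets go, and lift the door with the key by about a hand's breadth. Leave the door standing open with the key in its lock, keep every push or pull on the key gentle (well below 50 N), and do not shift the loose tools lying around.

Things in the scene. Friction and masses are not known exactly. Their poses are not given: they have to be found in the camera images.
- key_grip (a point): Centre of the 66 x 12 x 12 mm cross bar (along x, y, z) of the steel T-shaped cabinet key, 0.1 kg, 64 mm above its tip; pinch it across its 12 mm. The key stands upright in the wooden block, z up along its stem (10 mm thick), away from the tip; its collar (34 mm across, 5 mm high) rests on the block's top, 40 mm above the bench.
- key_shoulder (a point): Centre of the underside of the key's collar, 44 mm below key_grip, same axes. Under it a flat bit: 20 mm long, 26 mm wide along x (like the bar), 4 mm thick, its corners cut back 1 mm at the tip, with notches in both edges (neck 9 mm wide, 6 to 14 mm above the tip). Half a turn gives the same bit. Fully home, this point is at lock_face.
- lock_face (a point): Centre of the round steel lock's face (36 mm across, ringed) in the cabinet door, 117 mm above the bench. z points out of the door (up while shut), x is parallel to the hinge, y points to the hinge. Key slot 28.5 x 6.3 mm, in line with y or turned from it by up to 0.85 rad to either side; its angle is not measured: find it by feel or sight.
- lock_slot (a point): Same point as lock_face. The bit drops into the slot only within about 0.08 rad of its angle and 1 mm of its centre, then goes 20 mm down till the collar sits on the face. The slotted face has 0.12 N m of friction, so light rubbing does not move it; the inserted key turns it, either way, to a stop 1.5 rad from y (bit almost along x).
- lock_tongue (a point): Pivot of the hidden tongue, under the door 25 mm below lock_face. The tongue turns with the slot and is clear of the cabinet's lip beyond 1.0 rad either way from y. From about 1.3 rad ledges in the lock catch the key's notches with 1 to 2 mm of play: the turned key cannot come out and is the handle that lifts the door.
- door_hinge (a point): Middle of the door's hinge line, which runs along x; 195 mm from lock_face along its +y and 17 mm below it. Axes as lock_face.
- door (a joint): Angle of the door in rad: 0 shut, growing as the lock side rises, up to 1.9. The stiff hinge keeps it where it is left; lifting at the lock takes about 8 N.
- enclosure: Cabinet: grey steel box 300 x 240 x 114 mm (x, y, z; door 14 mm thick included) lying on its back, fixed to the bench, door upwards, hinge on its +y side. Origin under its centre; the lock lies 75 mm from the middle towards -y.
- tool_block: Wooden block 56 x 150 x 40 mm (x, y, z), fixed; origin under its centre. The key stands in its 29 mm square hole, 35 mm from the middle towards -y; two L-shaped hex keys stand in it 25 and 55 mm from the middle towards +y, up to 120 mm above the bench.
- scriber: Bystander: loose steel scriber 169 mm long, 9 mm thick, lying on the bench; origin under its centre, long axis y.
- screwdriver: Bystander: loose screwdriver 200 mm long with a black handle lying on the bench; origin under its centre, long axis y.
- ratchet: Bystander: loose ratchet 200 mm long lying on the bench; origin under its centre, long axis y.
Mind the look-alikes: they are no part of the job. There is more than one size of the part that bears key_grip; the job needs the smallest.

How it is judged:
On the way:
1. the key is fully home in the lock: its collar within 3 mm of the lock's face centre, door still shut (distance between key_shoulder and lock_face below 0.003 m and value of joint door below 0.03 rad), for 0.2 s.
At the end, for the whole second after the job is handed in: The door stands still and open by more than 0.3 rad (the lock raised about 6 cm or more) with the key still in its lock (collar within 10 mm of the lock's face) (value of joint door above 0.3 rad and velocity of joint door between -0.05 and 0.05 rad/s and distance between key_shoulder and lock_face below 0.01 m); the robot touches nothing.
It fails at once if the key is forced: more than 50 N between it and the cabinet (contact force between key and enclosure above 50 N).
It fails at once if a bystander tool is shifted by more than 30 mm (distance of any of scriber, screwdriver, ratchet from where it was at the start of the episode above 0.03 m).
It also fails if it takes over 72 s, if anything falls off the work surface, if the arm or the gripper's body presses on something with over 40 N, if the wrist force passes 120 N, or if a joint passes its speed limit or range.

## Working session

There is one attempt and no reset: what is moved stays moved. The work goes in short steps, Python scripts to look and compute and a shell command to move; the robot and the scene stay as the last step left them, time stands still between calls to the robot, and variables do not carry over. Pictures are saved under pics/ and viewed, and the job is handed in when it is done.

```bash
ls; mkdir -p pics; cat > h.py <<'E'
import numpy as np, cv2
from cell import env, vision, sign_off
def save(n,f): cv2.imwrite(n,cv2.cvtColor(f,cv2.COLOR_RGB2BGR))
def ray(cam,uv,m=None):
    m=m or vision.camera_model(cam); K=np.array(m["K"]);R=cv2.Rodrigues(np.array(m["rvec"],float))[0];t=np.array(m["tvec"],float).ravel()
    x=(uv[0]-K[0,2])/K[0,0];y=(uv[1]-K[1,2])/K[1,1]
    if cam=="wrist":
        r=np.hypot(x,y);s=np.sin(r)/r if r>1e-9 else 1; d=np.array([x*s,y*s,np.cos(r)])
    else: d=np.array([x,y,1.])
    return -R.T@t, R.T@d
def onz(cam,uv,z,m=None):
    c,d=ray(cam,uv,m); return c+d*(z-c[2])/d[2]
def proj(cam,p,m=None):
    m=m or vision.camera_model(cam); K=np.array(m["K"]);R=cv2.Rodrigues(np.array(m["rvec"],float))[0];t=np.array(m["tvec"],float).ravel()
    c=R@np.array(p)+t
    if cam=="wrist":
        th=np.arctan2(np.hypot(c[0],c[1]),c[2]);a=np.arctan2(c[1],c[0]);x,y=th*np.cos(a),th*np.sin(a)
    else: x,y=c[0]/c[2],c[1]/c[2]
    return np.array([K[0,0]*x+K[0,2],K[1,1]*y+K[1,2]])
S=np.array([640,480])
E
python3 - <<'E'
from h import *
s=env.read_state(); print(s["t"],s["tcp_pos"],s["tcp_rot"],s["force"],s["finger_gap"],env.grasp_offset)
for c in ["side","top","wrist"]:
    f=vision.grab_frame(c); save(f"pics/{c}0.png",f)
    for q in ["key_grip","lock_face","tool_block","door_hinge","enclosure"]:
        for d in vision.mark_of(c,q)[:4]: print(c,q,round(d["conf"],2),np.round(np.array(d["point"])*S,1))
print(env.read_state()["t"])
E
```

```text
pics
0.0 [ 0.15863518 -0.604036    0.23054494] [-6.97249373e-04  9.91768128e-01  1.28044866e-01 -8.42878062e-05] [ 0.51965208  0.22204498 -0.13599353] 0.08541921782630661 0.0187
side key_grip 0.93 [343.8 336.5]
side key_grip 0.74 [251.  282.3]
side key_grip 0.65 [297.9 294. ]
side lock_face 0.95 [307.7 214. ]
side lock_face 0.5 [306.6 218.7]
side tool_block 0.71 [296.3 344.1]
side door_hinge 0.89 [269.3 242.8]
side enclosure 0.59 [298.6 256.4]
side enclosure 0.34 [297.2 315.8]
top key_grip 0.65 [150.8 328.1]
top key_grip 0.63 [201.6 269.6]
top key_grip 0.63 [213.4 221.4]
top lock_face 0.95 [378.9 219.8]
top lock_face 0.28 [212.9 192.3]
top tool_block 0.93 [196.7 279.5]
top door_hinge 0.91 [291.9 206.9]
top door_hinge 0.47 [454.7 294.2]
top door_hinge 0.27 [195.8 280.9]
top enclosure 0.72 [342.  223.3]
0.9
```

View pics/side0.png

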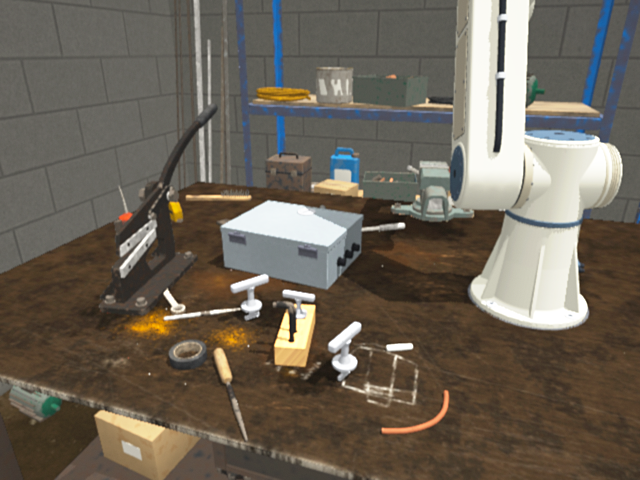

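View pics/top0.png

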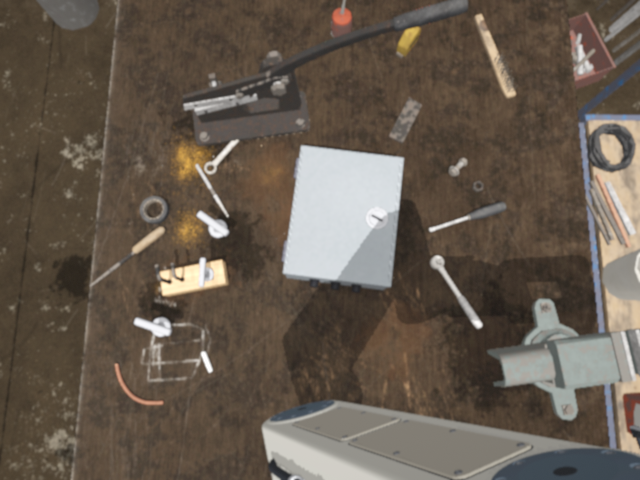

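View pics/wrist0.png

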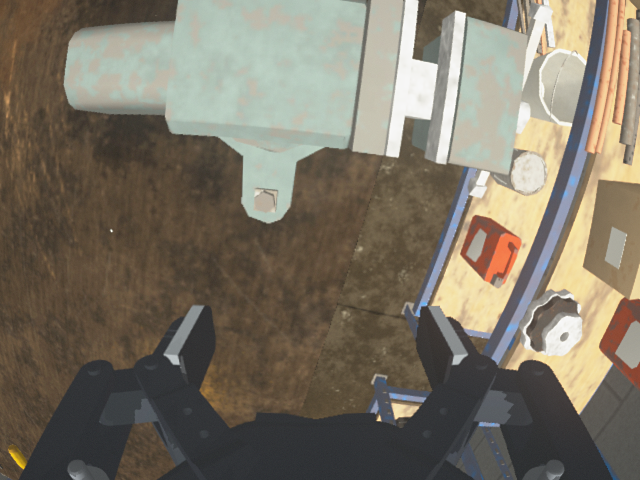

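The key look-alikes in the top view are at (213,221), a T-key standing left of the cabinet, (151,326), a T-key near the wire frame, and (202,270), the T-key in the wooden block. In the side view these are (251,282), (344,336) and (298,294). The job's key is the one standing in the block, and it looks the smallest. I'll check it in close crops.

```bash
python3 - <<'E'
from h import *
t=cv2.imread("pics/top0.png");s=cv2.imread("pics/side0.png")
a=cv2.resize(t[195:345,130:250],(400,500),interpolation=cv2.INTER_CUBIC); b=cv2.resize(t[190:250,345:410],(400,370),interpolation=cv2.INTER_CUBIC)
o=np.zeros((500,800,3),np.uint8);o[:,:400]=a;o[:370,400:]=b;cv2.imwrite("pics/crop1.png",o)
cv2.imwrite("pics/crop2.png",cv2.resize(s[260:390,220:380],(800,600),interpolation=cv2.INTER_CUBIC))
L=onz("top",(378.9,219.8),.117);H=onz("top",(291.9,206.9),.1);print("lock",L,"hinge",H,np.linalg.norm((L-H)[:2]))
B=onz("top",(196.7,279.5),0);G=onz("top",(201.6,269.6),.084);print("block",B,"grip",G)
def tri(a,b):
    c1,d1=ray("top",a);c2,d2=ray("side",b);A=np.c_[d1,-d2];x=np.linalg.lstsq(A,c2-c1,rcond=None)[0];p,q=c1+d1*x[0],c2+d2*x[1];return (p+q)/2,np.linalg.norm(p-q)
print("tri grip",tri((201.6,269.6),(297.9,294)),"lock",tri((378.9,219.8),(307.7,214)))
print("hinge",tri((291.9,206.9),(269.3,242.8)))
print("block",onz("side",(296.3,344.1),0), "encl", onz("top",(342,223.3),0))
for p in [(213.4,221.4),(150.8,328.1)]: print(onz("top",p,.1))
print(env.read_state()["tcp_rot"])
E
```

```text
lock [ 0.57434895 -0.11299366  0.117     ] hinge [0.60772704 0.08685221 0.1       ] 0.2026140890224825
block [0.44730362 0.32576794 0.        ] grip [0.46154591 0.29299093 0.084     ]
tri grip (array([0.4578604 , 0.29131236, 0.08642516]), np.float64(0.006952489265728638)) lock (array([ 0.57646162, -0.11474834,  0.10463782]), np.float64(0.0016960983883829962))
hinge (array([0.60745558, 0.08665951, 0.09394266]), np.float64(0.0038249426005938273))
block [0.44252991 0.33573791 0.        ] encl [ 0.59251554 -0.03402948  0.        ]
[0.57180824 0.26755801 0.1       ]
[0.32833786 0.39427624 0.1       ]
[2.95772207e-05 9.91769137e-01 1.28038970e-01 6.49522151e-06]
```

View pics/crop1.png

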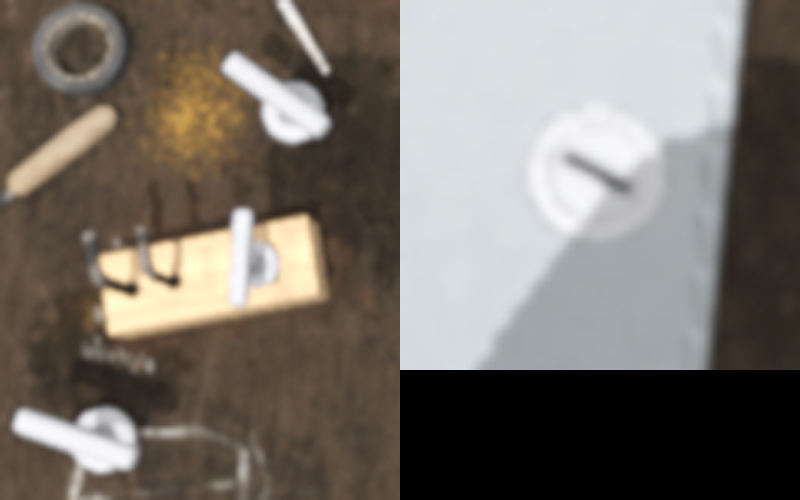

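View pics/crop2.png

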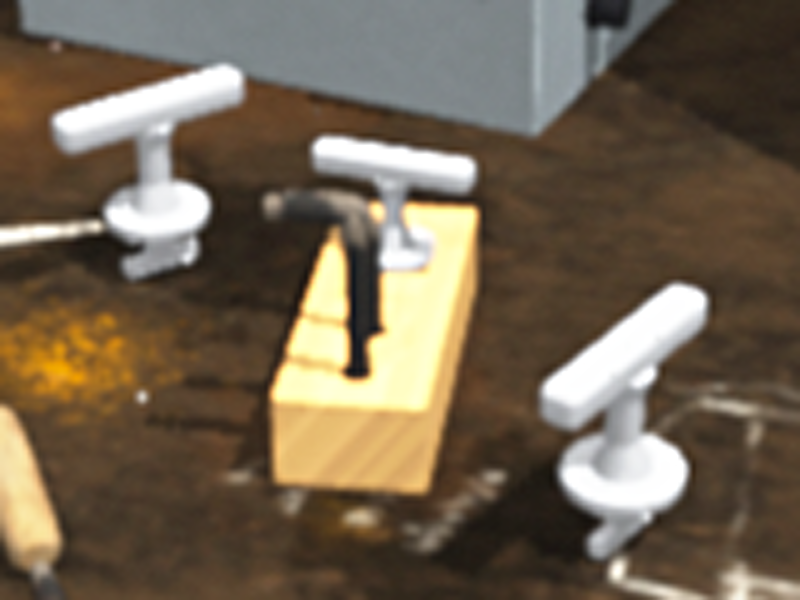

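The crops confirm that the key in the block at top (202,270) is clearly the smallest of the three T-keys. The slot shows as a dark line at about (378,218) in the top view. I'll look at the lock from close up on the way to the key.

```bash
python3 - <<'E'
from h import *
from scipy.spatial.transform import Rotation as Ro
m=vision.camera_model("wrist");s=env.read_state();R=cv2.Rodrigues(np.array(m["rvec"],float))[0];C=-R.T@np.array(m["tvec"]).ravel()
q=s["tcp_rot"];T=Ro.from_quat([q[1],q[2],q[3],q[0]]).as_matrix()
print("cam in tcp",T.T@(C-s["tcp_pos"]),"\n",T.T@R.T,m["K"])
E
python3 -m handwheel '[[0.085,0.42,0.48,0.05,0,0,0.0],[0.085,0.42,0.48,0.05,0,0,0.0],[0.085,0.42,0.48,0.05,0,0,0.0],[0.085,0.42,0.48,0.05,0,0,0.0],[0.085,0.42,0.48,0.05,0,0,0.0],[0.085,0.42,0.48,0.05,0,0,0.0],[0.085,0.42,0.48,0.05,0,0,0],[0.085,0.42,0.48,0.05,0,0,0],[0.085,0.42,0.48,0.05,0,0,0],[0.085,0.42,0.48,0.05,0,0,0],[0.085,0.42,0.48,0.05,0,0,0],[0.085,0.42,0.48,0.05,0,0,0]]' 30
python3 - <<'E'
from h import *
s=env.read_state();m=vision.camera_model("wrist");f=vision.grab_frame("wrist"); save("pics/w1.png",f)
print(s["t"],s["tcp_pos"],s["q"])
for q,z in [("lock_face",.117),("door_hinge",.1)]:
    for d in vision.mark_of("wrist",q)[:2]: p=np.array(d["point"])*S; print(q,d["conf"],p,onz("wrist",p,z,m))
import pickle; pickle.dump(m,open("m1.pkl","wb"))
E
```

```text
cam in tcp [ 0.08056931 -0.0001988  -0.14180217] 
 [[-5.77706312e-04 -9.48237859e-01 -3.17560433e-01]
 [ 9.99999488e-01 -8.11474411e-04  6.03868498e-04]
 [-8.30303138e-04 -3.17559922e-01  9.48237843e-01]] [[371.64829954   0.         315.40873125]
 [  0.         371.64829954 237.15891664]
 [  0.           0.           1.        ]]
t: 2.4
tcp_pos: [0.5788, -0.1241, 0.281]
tcp_rot: [0.0, 0.992, 0.129, -0.0]
force: [-0.7, -0.5, -0.4]
finger_gap: 0.0855
2.4 [ 0.57875438 -0.12412894  0.28100855] [-2.13585486e-01  2.58744675e-01  1.65090250e+00 -4.10035872e-04
  1.23250235e+00  1.09880406e+00]
lock_face 0.64 [298.368 205.296] [ 0.5813561  -0.10856767  0.117     ]
door_hinge 0.63 [106.176 134.208] [0.60141351 0.08857124 0.1       ]
```

View pics/w1.png

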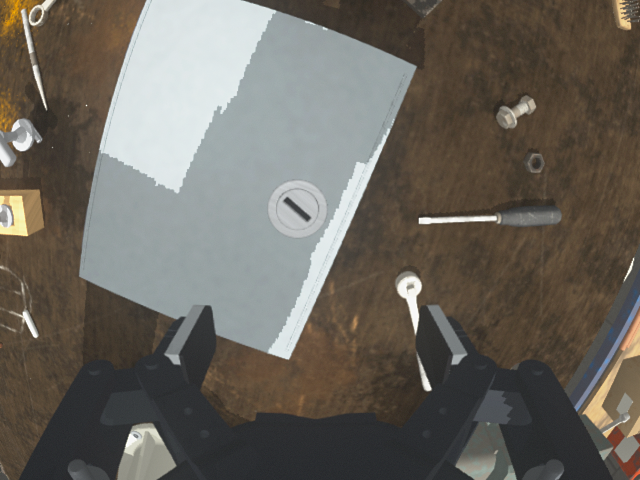

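The wrist view shows the lock ring at (297,208), with the slot as a dark line from about (284,199) to (309,220). Next I'll measure its centre and angle.

```bash
cat >> h.py <<'E'
def slot(f,c,m,z=.117,rad=22,thr=70):
    g=cv2.cvtColor(f,cv2.COLOR_RGB2GRAY); v,u=np.where(g<thr); k=np.hypot(u-c[0],v-c[1])<rad
    P=np.array([onz("wrist",(a,b),z,m)[:2] for a,b in zip(u[k],v[k])]); mu=P.mean(0)
    w,V=np.linalg.eigh(np.cov((P-mu).T)); d=V[:,1]; n=P-mu
    mid=mu+d*((n@d).max()+(n@d).min())/2
    return len(P),mid,np.arctan2(d[1],d[0])%np.pi,np.ptp(n@d),np.ptp(n@V[:,0])
E
python3 - <<'E'
from h import *; import pickle
m=pickle.load(open("m1.pkl","rb"));f=cv2.cvtColor(cv2.imread("pics/w1.png"),cv2.COLOR_BGR2RGB)
print(slot(f,(297,208),m))
# ring circle
g=cv2.cvtColor(f,cv2.COLOR_RGB2GRAY)
c=cv2.HoughCircles(g[160:260,250:350],cv2.HOUGH_GRADIENT,1,30,param1=80,param2=15,minRadius=18,maxRadius=36)
for x in c[0][:3]: p=(x[0]+250,x[1]+160);print(p,x[2],onz("wrist",p,.117,m))
# door edges: corners of lid in px
for p in [(148,0),(416,67),(290,359),(80,276)]: print(p,onz("wrist",p,.114,m))
E
```

```text
(107, array([ 0.57820831, -0.10811135]), np.float64(1.0964991025253361), np.float64(0.025019431941924103), np.float64(0.003471653794390606))
(np.float32(297.5), np.float32(207.5)) 20.7 [ 0.57930369 -0.10832302  0.117     ]
(148, 0) [0.73073151 0.06728745 0.114     ]
(416, 67) [ 0.72166049 -0.17270157  0.114     ]
(290, 359) [ 0.42213232 -0.13847167  0.114     ]
(80, 276) [0.45066362 0.1009027  0.114     ]
```

```bash
python3 -m handwheel '[[0.085,-0.12,0.41,-0.04,0,0,-0.257],[0.085,-0.12,0.41,-0.04,0,0,-0.257],[0.085,-0.12,0.41,-0.04,0,0,-0.257],[0.085,-0.12,0.41,-0.04,0,0,-0.257],[0.085,-0.12,0.41,-0.04,0,0,-0.257],[0.085,-0.12,0.41,-0.04,0,0,-0.257],[0.085,-0.12,0.41,-0.04,0,0,-0.257],[0.085,-0.12,0.41,-0.04,0,0,-0.257],[0.085,-0.12,0.41,-0.04,0,0,-0.257]]'
python3 - <<'E'
from h import *
s=env.read_state();m=vision.camera_model("wrist");f=vision.grab_frame("wrist"); save("pics/w2.png",f)
print(s["t"],s["tcp_pos"],s["tcp_rot"],s["q"])
for q,z in [("key_grip",.084),("tool_block",0),("key_shoulder",.04)]:
    for d in vision.mark_of("wrist",q)[:3]: p=np.array(d["point"])*S; print(q,d["conf"],p,onz("wrist",p,z,m))
import pickle; pickle.dump(m,open("m2.pkl","wb"))
E
```

```text
t: 3.68
tcp_pos: [0.4589, 0.2842, 0.2413]
tcp_rot: [0.0, 1.0, -0.0, -0.0]
force: [0.7, -0.0, -0.1]
finger_gap: 0.0854
3.675 [0.45886337 0.28419094 0.2412738 ] [ 3.45334809e-04  9.99999871e-01 -3.71876643e-04 -1.87239420e-05] [ 5.52098176e-01  2.10812500e-01  1.80491539e+00 -6.29442617e-04
  1.12625917e+00  2.12390905e+00]
key_grip 0.85 [327.296  78.192] [0.5709168  0.27430506 0.084     ]
key_grip 0.84 [307.712 221.904] [0.45282011 0.2902381  0.084     ]
key_grip 0.8 [203.2  339.12] [0.33252581 0.39563058 0.084     ]
tool_block 0.67 [276.928 204.   ] [0.44842154 0.32450622 0.        ]
key_shoulder 0.96 [325.824  86.592] [0.5677138  0.27417666 0.04      ]
key_shoulder 0.9 [307.328 212.496] [0.4494281  0.29142639 0.04      ]
key_shoulder 0.68 [219.008 316.08 ] [0.33394398 0.38911639 0.04      ]
```

View pics/w2.png

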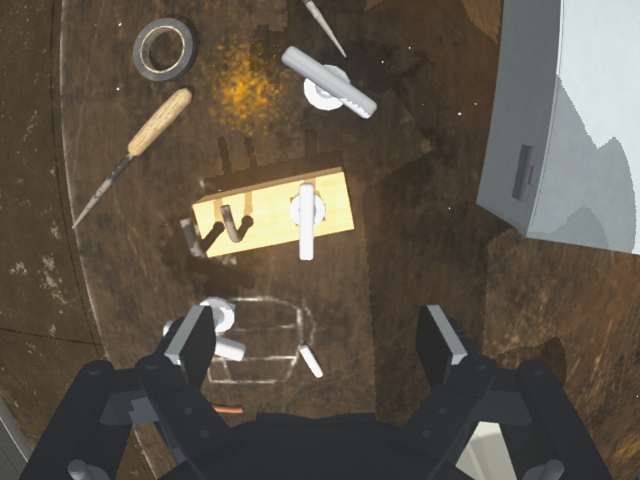

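```bash
python3 - <<'E'
from h import *; import pickle
m=pickle.load(open("m2.pkl","rb"));f=cv2.imread("pics/w2.png")
cv2.imwrite("pics/w2c.png",cv2.resize(f[150:280,170:370],(800,520),interpolation=cv2.INTER_CUBIC))
hsv=cv2.cvtColor(f,cv2.COLOR_BGR2HSV)
k=(hsv[...,1]<40)&(hsv[...,2]>130);M=np.zeros(k.shape,np.uint8);M[178:265,290:325]=k[178:265,290:325]
u0,v0=[],[]
P=[]
for r in range(188,258,2):
    c=np.where(M[r])[0]
    if len(c): print(r,c.min(),c.max(),end="; "); 
print()
c,rr=np.where(M)[1],np.where(M)[0];print(rr.min(),rr.max())
for p in [(306.5,183),(306.5,260)]: print(onz("wrist",p,.09,m),onz("wrist",p,.084,m))
for p in [(228,210),(240,238)]: print("hex",onz("wrist",p,.12,m))
E
```

```text
188 299 313; 190 299 313; 192 299 313; 194 299 314; 196 296 318; 198 294 320; 200 292 322; 202 292 322; 204 291 323; 206 290 324; 208 290 324; 210 290 324; 212 290 324; 214 290 324; 216 290 323; 218 291 322; 220 292 321; 222 295 319; 224 298 317; 226 299 315; 228 300 312; 230 300 312; 232 300 312; 234 300 312; 236 300 313; 238 300 313; 240 299 313; 242 299 313; 244 299 313; 246 299 313; 248 299 313; 250 299 313; 252 299 313; 254 299 313; 256 299 313; 
183 260
[0.48695485 0.29086994 0.09      ] [0.48588067 0.29100657 0.084     ]
[0.42087382 0.29141756 0.09      ] [0.41844687 0.2915654  0.084     ]
hex [0.4727839  0.34878012 0.12      ]
hex [0.45081576 0.34095632 0.12      ]
```

View pics/w2c.png

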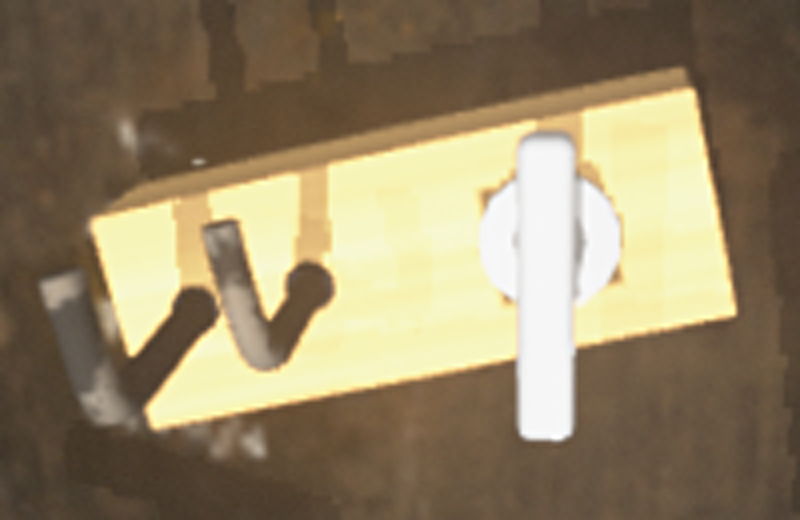

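The close crop shows the key in the block, with its white bar centred at about (307,222) in the full frame. The bar lies along world x (x 0.454, y 0.291), and the hex keys stay clear if the jaws go down only 40 mm open.

```bash
python3 -m handwheel '[[0.04,-0.005,0.007,-0.05,0,0,0],[0.04,-0.005,0.007,-0.1,0,0,0],[0.04,-0.005,0.007,-0.1,0,0,0],[0.04,-0.005,0.007,-0.13,0,0,0],[0.04,-0.005,0.007,-0.16,0,0,0],[0.04,-0.005,0.007,-0.175,0,0,0],[0.04,-0.005,0.007,-0.175,0,0,0]]' 80
python3 - <<'E'
from h import *
m=vision.camera_model("wrist");f=vision.grab_frame("wrist"); save("pics/w3.png",f)
E
```

```text
t: 4.75
tcp_pos: [0.4542, 0.2924, 0.0668]
tcp_rot: [0.0, 1.0, -0.0, -0.0]
force: [-1.1, -0.0, -0.1]
finger_gap: 0.0399
```

View pics/w3.png

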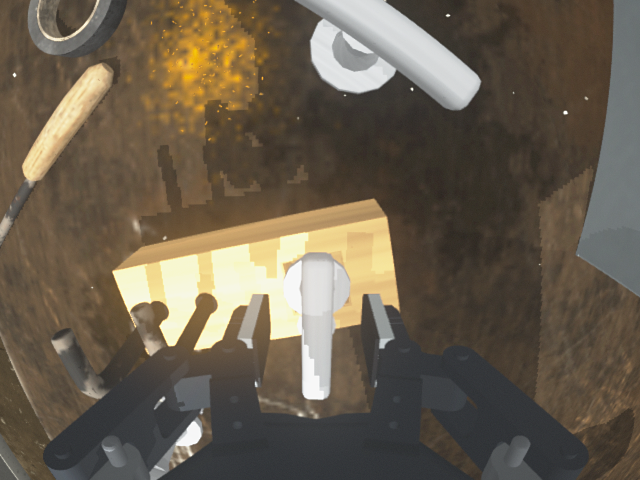

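The bar, from (318,253) to (316,398), lies centred between the pads, so I'll close on it.

```bash
python3 -m handwheel '[[0.005,0,0,0,0,0,0],[0.005,0,0,0,0,0,0],[0.005,0,0,0,0,0,0],[0.005,0,0,0,0,0,0]]' 80
python3 -m handwheel '[[0.005,0,0,0.02,0,0,0],[0.005,0,0,0.05,0,0,0],[0.005,0,0,0.1,0,0,0],[0.005,0,0,0.15,0,0,0],[0.005,0,0,0.15,0,0,0]]' 80
python3 - <<'E'
from h import *
m=vision.camera_model("wrist");f=vision.grab_frame("wrist"); save("pics/w4.png",f);f=vision.grab_frame("side"); save("pics/s4.png",cv2.resize(f[200:330,220:380],(800,600)))
E
```

```text
t: 5.3
tcp_pos: [0.4545, 0.2929, 0.0674]
tcp_rot: [-0.0, 1.0, -0.0, 0.001]
force: [-0.5, -1.4, 7.7]
finger_gap: 0.0102
t: 5.92
tcp_pos: [0.4558, 0.2939, 0.2206]
tcp_rot: [-0.002, 1.0, -0.0, 0.003]
force: [1.0, 0.1, -0.6]
finger_gap: 0.01
```

View pics/w4.png

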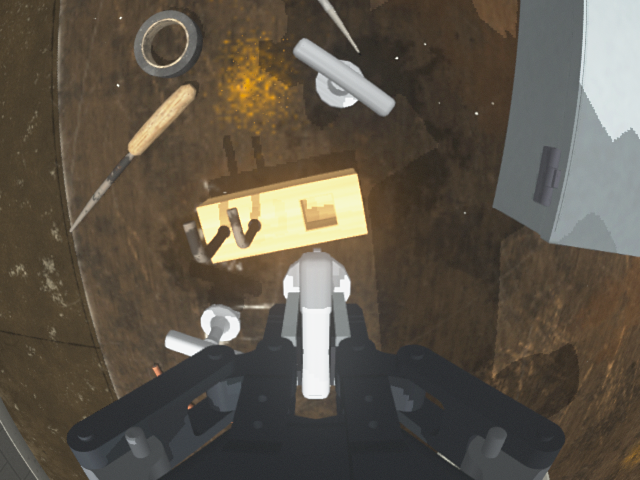

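View pics/s4.png

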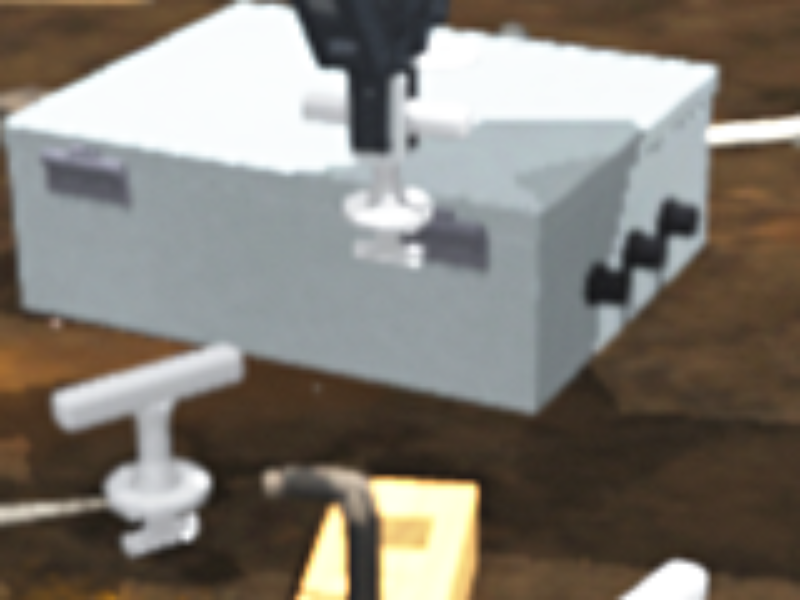

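The key is held upright and its hole in the block at (320,212) is empty. Now I'll work out where the key's axis lies in the tool frame.

```bash
cat >> h.py <<'E'
def keyinhand(f,m,s):
    from scipy.spatial.transform import Rotation as Ro
    q=s["tcp_rot"];T=Ro.from_quat([q[1],q[2],q[3],q[0]]).as_matrix();p=np.array(s["tcp_pos"])
    return T,p
E
python3 - <<'E'
from h import *
s=env.read_state();m=vision.camera_model("wrist")
T,p=keyinhand(0,m,s);print(s["tcp_pos"],s["tcp_rot"])
# model: key axis at tcp x offset a: project bar ends for a in mm, z grip at 18.7mm behind
for a in [-.003,0,.003]:
    top=[proj("wrist",p+T@np.array([a+e,0,-.0187-.006]),m) for e in (-.033,.033)]
    col=proj("wrist",p+T@np.array([a,0,-.0187+.039]),m); 
    cl=[proj("wrist",p+T@np.array([a,e,-.0187+.039]),m) for e in(-.017,.017)]
    far=proj("wrist",p+T@np.array([a+.017,0,-.0187+.039]),m)
    print(a,np.round(top,1).tolist(),np.round(col,1),np.round(cl,1).tolist(),np.round(far,1))
f=cv2.imread("pics/w4.png");cv2.imwrite("pics/w4c.png",cv2.resize(f[240:410,240:400],(640,680)))
E
cd pics; python3 -c "
import cv2;f=cv2.imread('w4.png');cv2.imwrite('w4c.png',cv2.resize(f[240:410,250:390],(490,595),interpolation=cv2.INTER_CUBIC))"
```

```text
[0.45359596 0.29243889 0.21651716] [-2.22977440e-04  9.99999917e-01 -6.90519857e-05  3.33943085e-04]
-0.003 [[315.2, 408.1], [315.0, 268.6]] [315.1 294. ] [[280.4, 293.9], [349.8, 293.8]] [315.1 261.9]
0 [[315.2, 403.3], [315.0, 260.5]] [315.1 288.5] [[280.2, 288.4], [350.0, 288.4]] [315.1 256. ]
0.003 [[315.2, 398.3], [315.0, 252.3]] [315.1 283. ] [[280.0, 282.9], [350.2, 282.8]] [315.1 250. ]
```

View pics/w4c.png

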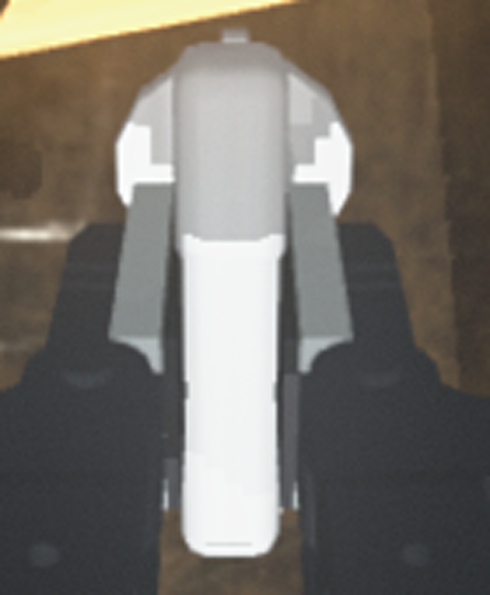

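```bash
python3 -m handwheel '[[0.005,0.096,-0.456,-0.016,0,0,1.096],[0.005,0.096,-0.456,-0.016,0,0,1.096],[0.005,0.096,-0.456,-0.016,0,0,1.096],[0.005,0.096,-0.456,-0.016,0,0,1.096],[0.005,0.096,-0.456,-0.016,0,0,1.096],[0.005,0.096,-0.456,-0.016,0,0,1.096],[0.005,0.096,-0.456,-0.016,0,0,1.096],[0.005,0.096,-0.456,-0.016,0,0,1.096],[0.005,0.096,-0.456,-0.016,0,0,1.096],[0.005,0.096,-0.456,-0.016,0,0,1.096],[0.005,0.096,-0.456,-0.016,0,0,1.096],[0.005,0.096,-0.456,-0.016,0,0,1.096]]'
python3 - <<'E'
from h import *
import pickle
s=env.read_state();m=vision.camera_model("wrist");f=vision.grab_frame("wrist"); save("pics/w5.png",f)
pickle.dump((m,{k:np.array(s[k]) for k in("tcp_pos","tcp_rot")}),open("m5.pkl","wb"))
print(s["t"],s["tcp_pos"],s["tcp_rot"],s["q"],s["force"])
for d in vision.mark_of("wrist","lock_face")[:2]: p=np.array(d["point"])*S; print(d["conf"],p,onz("wrist",p,.117,m)); print(slot(f,p,m,rad=40))
E
```

```text
t: 7.52
tcp_pos: [0.5496, -0.1622, 0.2002]
tcp_rot: [-0.0, 0.853, 0.522, -0.0]
force: [0.3, -0.2, -1.2]
finger_gap: 0.0103
7.525 [ 0.54956402 -0.16221757  0.2001659 ] [-1.99549948e-04  8.53193530e-01  5.21594432e-01 -9.76363113e-05] [-2.89714878e-01  3.05283263e-01  1.77701491e+00  1.39466586e-04
  1.05972182e+00  1.83575846e-01] [ 0.34784377 -0.21357089 -1.23078879]
0.74 [319.68 148.08] [ 0.57942078 -0.10773204  0.117     ]h.py:23: RuntimeWarning: Mean of empty slice.
  P=np.array([onz("wrist",(a,b),z,m)[:2] for a,b in zip(u[k],v[k])]); mu=P.mean(0)
  ret = ret.dtype.type(ret / rcount)
  avg = a.mean(axis, **keepdims_kw)
  ret = um.true_divide(
h.py:24: RuntimeWarning: Degrees of freedom <= 0 for slice
  w,V=np.linalg.eigh(np.cov((P-mu).T)); d=V[:,1]; n=P-mu
  c *= np.true_divide(1, fact)
  c *= np.true_divide(1, fact)
Traceback (most recent call last):
ValueError: not enough values to unpack (expected 2, got 0)

During handling of the above exception, another exception occurred:

Traceback (most recent call last):
  File "h.py", line 24, in slot
    w,V=np.linalg.eigh(np.cov((P-mu).T)); d=V[:,1]; n=P-mu
        ~~~~~~~~~~~~~~^^^^^^^^^^^^^^^^^^
numpy.linalg.LinAlgError: 0-dimensional array given. Array must be at least two-dimensional
```

View pics/w5.png

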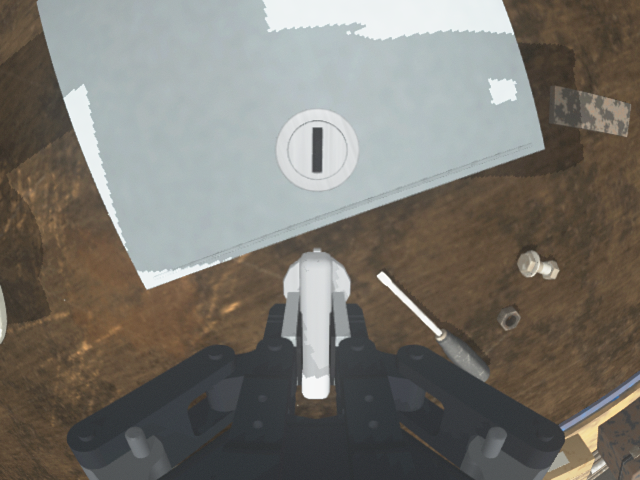

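The slot runs from (317,128) to (317,172), already in line with the bar, and the lock ring is centred at (317,150).

```bash
python3 - <<'E'
from h import *; import pickle
m,s=pickle.load(open("m5.pkl","rb"));f=cv2.imread("pics/w5.png")[...,::-1].copy()
T,p=keyinhand(0,m,s)
for thr in (80,100,120):
    n,c,a,l,w=slot(f,(317,150),m,rad=27,thr=thr);print(thr,n,c,a,l,w,"tool x angle",np.arctan2(T[1,0],T[0,0]))
    d=T.T@(np.r_[c,.117]-p);print("lock in tcp",d)
g=cv2.cvtColor(f,cv2.COLOR_RGB2GRAY)
k=cv2.HoughCircles(g[95:205,262:372],cv2.HOUGH_GRADIENT,1,30,param1=80,param2=15,minRadius=20,maxRadius=50)
for x in k[0][:3]: q=(x[0]+262,x[1]+95);print(q,x[2],T.T@(onz("wrist",q,.117,m)-p))
# bar in hand: side edges & ends
for r in range(262,395,12):
    row=g[r].astype(float);print(r,row[295:340].astype(int).tolist()[::3])
E
```

```text
80 316 [ 0.57760693 -0.10750866] 1.0744754660203801 0.025734173396714258 0.004684559533648358 tool x angle 1.0974373532267816
lock in tcp [6.14739226e-02 5.55381440e-05 8.31684424e-02]
100 395 [ 0.57755564 -0.10782338] 1.096127827928947 0.02626968030103948 0.004866775255640466 tool x angle 1.0974373532267816
lock in tcp [0.06117043 0.00015337 0.08316839]
120 396 [ 0.57756081 -0.10782705] 1.0975464385396108 0.026264738044231364 0.004869097693276243 tool x angle 1.0974373532267816
lock in tcp [0.06116952 0.00015964 0.08316838]
(np.float32(318.5), np.float32(149.5)) 29.9 [0.06123529 0.00106237 0.08316799]
262 [141, 188, 161, 191, 200, 199, 200, 201, 199, 200, 198, 189, 161, 193, 148]
274 [216, 222, 186, 206, 218, 218, 220, 221, 221, 221, 218, 208, 178, 205, 212]
286 [216, 219, 184, 205, 219, 217, 219, 220, 220, 221, 217, 208, 171, 188, 202]
298 [157, 146, 181, 203, 217, 218, 220, 219, 220, 221, 216, 205, 140, 150, 156]
310 [156, 100, 177, 202, 217, 218, 219, 218, 219, 219, 216, 205, 124, 148, 156]
322 [156, 63, 88, 199, 215, 217, 219, 218, 219, 219, 214, 203, 63, 108, 156]
334 [137, 59, 72, 184, 214, 217, 218, 218, 218, 218, 213, 199, 63, 67, 155]
346 [131, 73, 63, 181, 192, 201, 218, 217, 219, 219, 212, 195, 76, 82, 130]
358 [64, 73, 61, 180, 191, 196, 219, 216, 218, 218, 211, 186, 79, 79, 65]
370 [64, 74, 75, 179, 189, 196, 200, 196, 197, 199, 195, 172, 76, 74, 63]
382 [64, 77, 114, 246, 246, 246, 247, 246, 246, 246, 241, 216, 69, 128, 64]
394 [73, 80, 77, 249, 246, 247, 247, 246, 246, 246, 241, 147, 81, 88, 62]
```

```bash
python3 -m handwheel '[[0.005,0.0271,0.0542,0,0,0,0],[0.005,0.0271,0.0542,0,0,0,0],[0.005,0.0271,0.0542,-0.02,0,0,0],[0.005,0.0271,0.0542,-0.03,0,0,0],[0.005,0.0271,0.0542,-0.03,0,0,0]]'
python3 - <<'E'
from h import *
f=vision.grab_frame("wrist"); save("pics/w6.png",cv2.resize(f[180:420,200:440],(600,600),interpolation=cv2.INTER_CUBIC))
s=env.read_state();print(s["tcp_pos"],s["force"])
E
```

```text
t: 8.25
tcp_pos: [0.5761, -0.1094, 0.1696]
tcp_rot: [-0.001, 0.854, 0.521, -0.001]
force: [-0.4, 1.1, 0.1]
finger_gap: 0.0102
[ 0.57658975 -0.1095375   0.17024783] [ 0.42955106  0.68624222 -0.14416973]
```

View pics/w6.png

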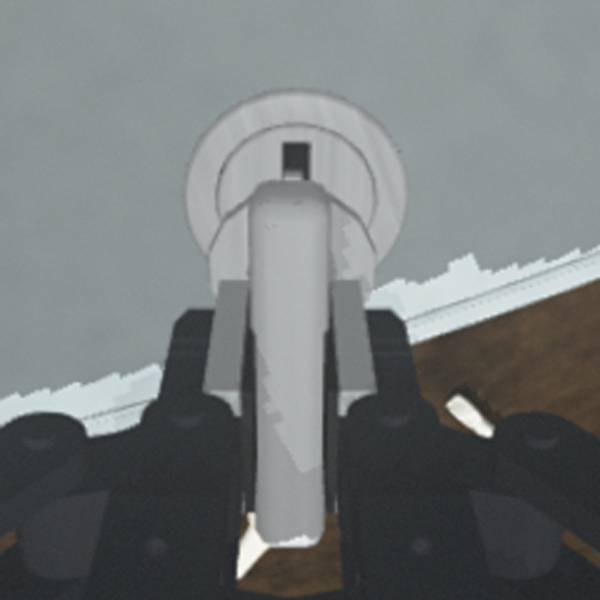

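```bash
python3 - <<'E'
from h import *
f=vision.grab_frame("wrist"); save("pics/w7.png",cv2.resize(f[225:275,285:345],(720,600),interpolation=cv2.INTER_NEAREST))
g=cv2.cvtColor(f,cv2.COLOR_RGB2GRAY)
for r in range(234,256): print(r,g[r,306:332].tolist())
s=env.read_state();print(s["tcp_pos"],s["force"])
E
```

```text
234 [181, 180, 181, 179, 179, 181, 181, 179, 178, 176, 177, 179, 180, 179, 179, 177, 180, 181, 180, 176, 174, 176, 175, 178, 175, 165]
235 [178, 180, 181, 178, 180, 180, 182, 178, 177, 176, 179, 177, 180, 181, 177, 177, 179, 179, 180, 176, 174, 175, 178, 180, 177, 172]
236 [179, 180, 181, 178, 178, 170, 154, 148, 145, 145, 144, 144, 147, 148, 146, 145, 150, 165, 179, 177, 176, 176, 177, 181, 177, 174]
237 [179, 180, 178, 180, 179, 152, 108, 83, 82, 83, 81, 71, 81, 82, 82, 81, 101, 141, 177, 179, 176, 175, 177, 180, 176, 172]
238 [178, 181, 180, 179, 181, 145, 89, 58, 56, 58, 57, 55, 54, 55, 58, 58, 89, 140, 180, 178, 173, 175, 177, 179, 176, 172]
239 [178, 180, 179, 180, 180, 145, 89, 57, 57, 56, 55, 56, 58, 58, 57, 57, 88, 139, 179, 179, 174, 176, 176, 180, 178, 173]
240 [178, 178, 179, 179, 180, 144, 86, 57, 57, 58, 58, 58, 59, 56, 60, 59, 81, 134, 177, 178, 175, 176, 176, 179, 177, 171]
241 [178, 178, 179, 181, 179, 146, 88, 56, 59, 60, 61, 61, 61, 59, 59, 58, 82, 133, 179, 177, 174, 175, 177, 178, 177, 172]
242 [178, 178, 179, 181, 179, 146, 88, 57, 58, 56, 60, 59, 57, 61, 58, 59
[... 1108 characters left out ...]
 173, 172, 172, 173, 170, 141, 96, 100, 149, 177, 176, 175, 177, 178, 179, 176, 171]
252 [154, 139, 132, 132, 133, 123, 116, 123, 137, 136, 137, 139, 138, 139, 129, 119, 118, 131, 144, 149, 164, 172, 178, 180, 176, 172]
253 [129, 122, 122, 121, 121, 121, 120, 121, 123, 124, 126, 124, 125, 126, 126, 125, 125, 125, 127, 129, 138, 147, 155, 171, 176, 172]
254 [123, 122, 123, 125, 124, 125, 124, 126, 125, 126, 128, 127, 127, 127, 126, 127, 128, 125, 126, 124, 123, 127, 132, 153, 167, 172]
255 [124, 126, 127, 128, 127, 127, 129, 129, 129, 128, 128, 128, 128, 127, 128, 128, 127, 128, 125, 125, 122, 122, 121, 131, 159, 171]
[ 0.5769533  -0.10958377  0.17065814] [ 0.3716416   0.40642808 -0.83422779]
```

View pics/w7.png

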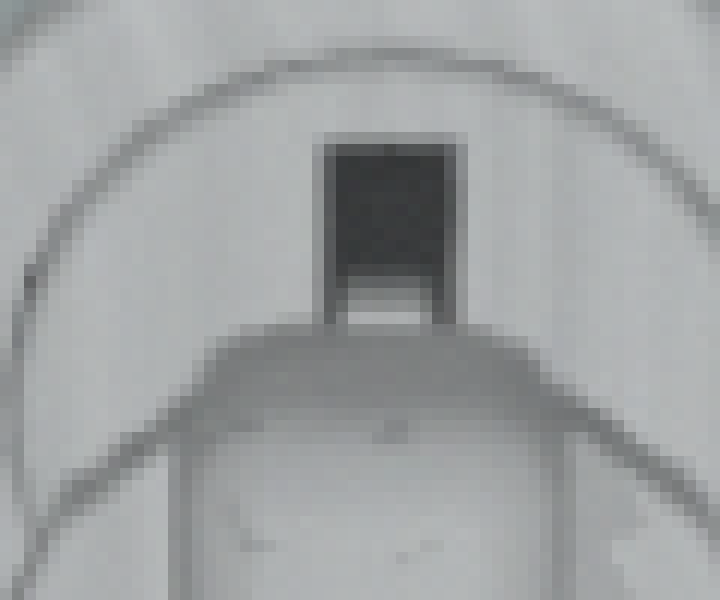

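The bit tip sits about 0.2 mm off the slot's centre line, and about 1.4 mm short along it. I'll correct that and lower gently.

```bash
python3 -m handwheel '[[0.005,0.0007,0.0012,0,0,0,0],[0.005,0.0007,0.0012,-0.003,0,0,0],[0.005,0.0007,0.0012,-0.005,0,0,0],[0.005,0.0007,0.0012,-0.006,0,0,0],[0.005,0.0007,0.0012,-0.007,0,0,0],[0.005,0.0007,0.0012,-0.008,0,0,0],[0.005,0.0007,0.0012,-0.009,0,0,0],[0.005,0.0007,0.0012,-0.009,0,0,0]]'
python3 -c "
from h import *
s=env.read_state();print(s['tcp_pos'],s['tcp_rot'],s['force'],s['wrist_torque'])"
```

```text
t: 9.35
tcp_pos: [0.5775, -0.1081, 0.1612]
tcp_rot: [-0.0, 0.854, 0.521, -0.0]
force: [0.3, -0.1, -0.6]
finger_gap: 0.0098
[ 0.57747046 -0.10809249  0.16117455] [-5.94458072e-05  8.53610390e-01  5.20911981e-01 -8.04848691e-05] [ 0.31932942 -0.11151013 -0.64924325] [ 0.00603549 -0.01469738  0.00485906]
```

No force yet, with the tip already below the face level, so I'll continue.

```bash
python3 -m handwheel '[[0.005,0,0,-0.0015,0,0,0],[0.005,0,0,-0.003,0,0,0],[0.005,0,0,-0.0045,0,0,0],[0.005,0,0,-0.006,0,0,0],[0.005,0,0,-0.006,0,0,0]]'
python3 -m handwheel '[[0.005,0,0,-0.0015,0,0,0],[0.005,0,0,-0.003,0,0,0],[0.005,0,0,-0.0045,0,0,0],[0.005,0,0,-0.006,0,0,0],[0.005,0,0,-0.006,0,0,0]]'
python3 -c "
from h import *
s=env.read_state();print(s['tcp_pos'],s['tcp_rot'],s['force'],s['wrist_torque'])"
```

```text
t: 9.98
tcp_pos: [0.5774, -0.1081, 0.1551]
tcp_rot: [-0.0, 0.854, 0.521, -0.0]
force: [-0.1, -0.9, -1.5]
finger_gap: 0.0101
t: 10.6
tcp_pos: [0.5774, -0.1081, 0.1491]
tcp_rot: [-0.0, 0.854, 0.521, -0.0]
force: [0.1, 0.0, -0.9]
finger_gap: 0.0101
[ 0.57744812 -0.10807034  0.14910624] [-1.08186443e-04  8.53611136e-01  5.20910746e-01 -1.06660938e-04] [ 0.0951695   0.012419   -0.91272534] [-0.04318957 -0.02564077 -0.00408339]
```

Sliding in freely. The last few millimetres go in small steps.

```bash
python3 -m handwheel '[[0.005,0,0,-0.001,0,0,0],[0.005,0,0,-0.002,0,0,0],[0.005,0,0,-0.003,0,0,0],[0.005,0,0,-0.0035,0,0,0],[0.005,0,0,-0.0035,0,0,0]]'
python3 -m handwheel '[[0.005,0,0,-0.0005,0,0,0],[0.005,0,0,-0.001,0,0,0],[0.005,0,0,-0.001,0,0,0]]'
```

```text
t: 11.22
tcp_pos: [0.5775, -0.1081, 0.1457]
tcp_rot: [-0.0, 0.854, 0.521, -0.0]
force: [0.2, 0.3, -1.6]
finger_gap: 0.0103
t: 11.6
tcp_pos: [0.5775, -0.1081, 0.1447]
tcp_rot: [-0.0, 0.854, 0.521, -0.0]
force: [0.6, -0.5, -1.0]
finger_gap: 0.0101
```

```bash
python3 -m handwheel '[[0.005,0,0,-0.0005,0,0,0],[0.005,0,0,-0.001,0,0,0],[0.005,0,0,-0.001,0,0,0]]'
```

```text
t: 11.98
tcp_pos: [0.5778, -0.1082, 0.1444]
tcp_rot: [0.0, 0.854, 0.521, 0.0]
force: [-0.9, -0.6, 5.2]
finger_gap: 0.0104
```

Fully home: contact is 5 N at TCP z 0.1444. The tongue clears either way, and turning clockwise is shorter. I'll turn about −1.06 rad, taking it in two stages.

```bash
python3 -m handwheel '[[0.005,0,0,0,0,0,0],[0.005,0,0,0,0,0,0],[0.005,0,0,0.0005,0,0,-0.05],[0.005,0,0,0.0005,0,0,-0.12],[0.005,0,0,0.0005,0,0,-0.2],[0.005,0,0,0.0005,0,0,-0.28],[0.005,0,0,0.0005,0,0,-0.36],[0.005,0,0,0.0005,0,0,-0.44],[0.005,0,0,0.0005,0,0,-0.5],[0.005,0,0,0.0005,0,0,-0.5]]'
python3 -c "
from h import *
s=env.read_state();print(s['tcp_pos'],s['tcp_rot'],s['force'],s['wrist_torque'])
f=vision.grab_frame('wrist'); save('pics/w8.png',f)"
```

```text
t: 13.22
tcp_pos: [0.5777, -0.1081, 0.1445]
tcp_rot: [0.0, 0.956, 0.294, 0.0]
force: [-1.5, 0.6, 2.2]
finger_gap: 0.0097
[ 0.57770817 -0.10806831  0.14452719] [5.52774266e-05 9.55875332e-01 2.93772544e-01 1.97676270e-04] [-1.50040151  0.579826    2.24761596] [0.1464434  0.11988885 0.06658401]
```

View pics/w8.png

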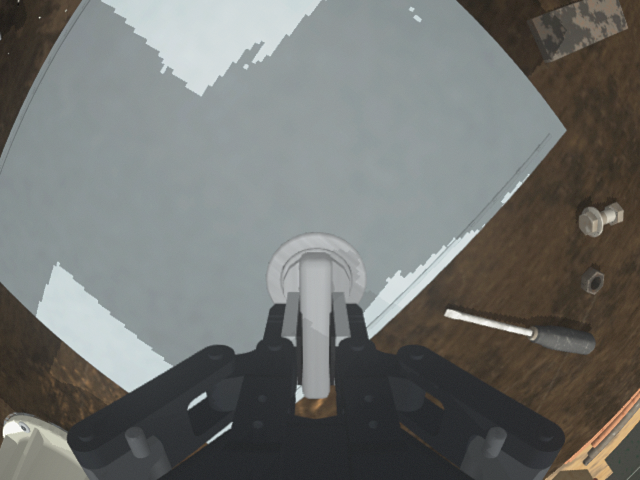

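The collar sits on the lock face and the bar still lies straight in the pads. I'll carry on turning.

```bash
python3 -m handwheel '[[0.005,0,0,0,0,0,-0.08],[0.005,0,0,0,0,0,-0.16],[0.005,0,0,0,0,0,-0.24],[0.005,0,0,0,0,0,-0.32],[0.005,0,0,0,0,0,-0.4],[0.005,0,0,0,0,0,-0.46],[0.005,0,0,0,0,0,-0.51],[0.005,0,0,0,0,0,-0.54],[0.005,0,0,0,0,0,-0.54]]'
python3 -c "
from h import *
s=env.read_state();print(s['tcp_pos'],s['tcp_rot'],s['force'],s['wrist_torque'])
f=vision.grab_frame('wrist'); save('pics/w9.png',f)"
```

```text
t: 14.4
tcp_pos: [0.5777, -0.1079, 0.1445]
tcp_rot: [-0.0, 1.0, 0.028, 0.0]
force: [-1.2, 4.5, 3.0]
finger_gap: 0.0103
[ 0.57769183 -0.10788985  0.14445578] [-1.55293598e-04  9.99599713e-01  2.82906498e-02  1.69245249e-04] [-1.18523491  4.51372452  2.96932973] [0.55003961 0.09719891 0.0658727 ]
```

View pics/w9.png

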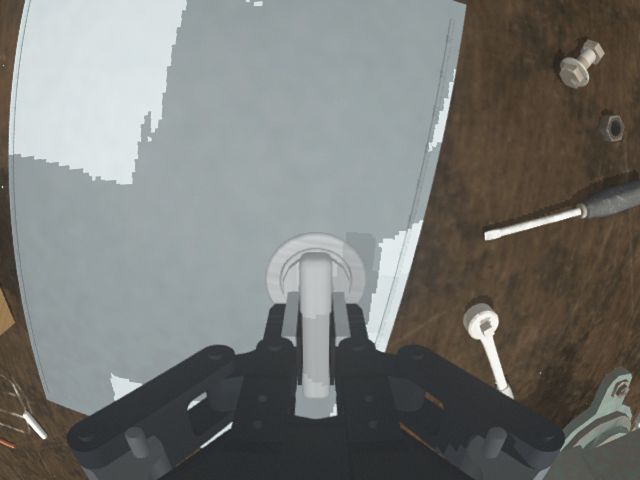

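There is only friction torque and no stop yet, at about 1.40 rad from y. Next is a test lift along the door's arc.

```bash
python3 -m handwheel '[[0.005,0,0,0.001,0,0,0],[0.005,0,0,0.002,0,0,0],[0.005,0,0.0005,0.0035,-0.01,0.001,0],[0.005,0,0.001,0.0055,-0.02,0.002,0],[0.005,0.0001,0.0015,0.0075,-0.03,0.0035,0],[0.005,0.0002,0.002,0.0095,-0.04,0.005,0],[0.005,0.0003,0.0025,0.0115,-0.05,0.006,0],[0.005,0.0003,0.0025,0.0115,-0.05,0.006,0]]'
python3 -c "
from h import *
s=env.read_state();print(s['tcp_pos'],s['tcp_rot'],s['force'],s['wrist_torque'])
f=vision.grab_frame('side'); save('pics/s10.png',cv2.resize(f[150:310,200:400],(800,600)))"
```

```text
t: 15.45
tcp_pos: [0.5777, -0.1054, 0.156]
tcp_rot: [0.025, 0.999, 0.028, -0.004]
force: [-1.8, 3.5, -6.5]
finger_gap: 0.0102
[ 0.5776598  -0.10541351  0.15596101] [ 0.02502028  0.99928534  0.02806638 -0.00388319] [-1.78117871  3.50220988 -6.53444739] [0.57520598 0.08174545 0.02197693]
```

View pics/s10.png

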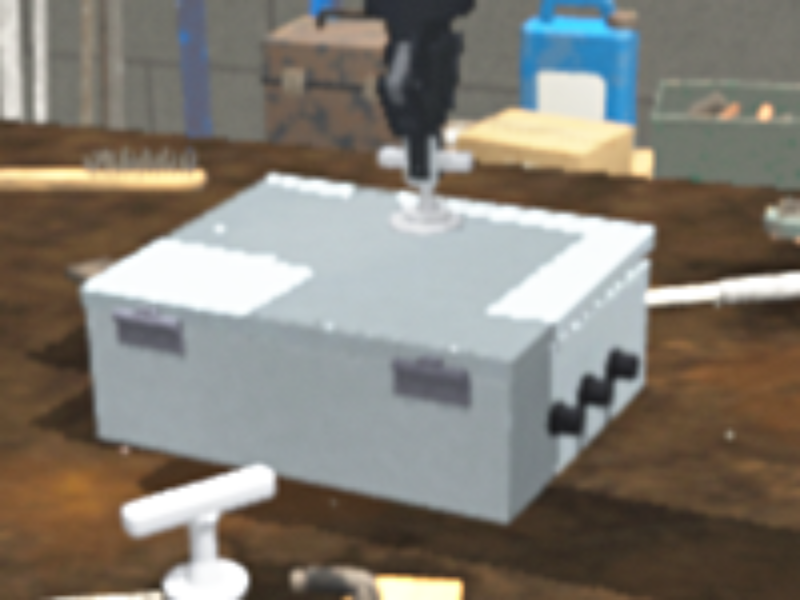

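The door is lifting: a gap shows at its right edge near (650,255) in the crop, at 6.5 N. I'll continue along the arc.

```bash
python3 -m handwheel '[[0.005,0.0002,0.0014,0.0047,-0.025,0.003,0],[0.005,0.0003,0.0029,0.0095,-0.05,0.006,0],[0.005,0.0005,0.0046,0.0142,-0.075,0.009,0],[0.005,0.0007,0.0063,0.0189,-0.1,0.0115,0],[0.005,0.0009,0.0082,0.0236,-0.124,0.0145,0],[0.005,0.0012,0.0101,0.0282,-0.149,0.0175,0],[0.005,0.0014,0.0123,0.0327,-0.174,0.02,0],[0.005,0.0017,0.0145,0.0372,-0.199,0.023,0],[0.005,0.0017,0.0145,0.0372,-0.199,0.023,0]]'
python3 -c "
from h import *
s=env.read_state();print(s['tcp_pos'],s['tcp_rot'],s['force'],s['wrist_torque'])"
```

```text
t: 16.62
tcp_pos: [0.5797, -0.0906, 0.1935]
tcp_rot: [0.124, 0.992, 0.028, -0.018]
force: [-3.2, 4.3, -2.0]
finger_gap: 0.0105
[ 0.57971552 -0.09062906  0.19352678] [ 0.12408141  0.99171521  0.02805849 -0.01781772] [-3.21809697  4.31993127 -2.04624588] [ 0.94770941  0.55397044 -0.13379698]
```

```bash
python3 -m handwheel '[[0.005,0.0003,0.0023,0.0044,-0.025,0.003,0],[0.005,0.0006,0.0048,0.0087,-0.05,0.006,0],[0.005,0.0009,0.0073,0.013,-0.075,0.009,0],[0.005,0.0012,0.0099,0.0173,-0.1,0.0115,0],[0.005,0.0015,0.0127,0.0215,-0.124,0.0145,0],[0.005,0.0018,0.0155,0.0255,-0.149,0.0175,0],[0.005,0.0021,0.0185,0.0296,-0.174,0.02,0],[0.005,0.0025,0.0216,0.0335,-0.199,0.023,0],[0.005,0.0029,0.0247,0.0374,-0.224,0.026,0],[0.005,0.0032,0.0279,0.0411,-0.248,0.029,0],[0.005,0.0032,0.0279,0.0411,-0.248,0.029,0]]'
python3 -c "
from h import *
s=env.read_state();print(s['tcp_pos'],s['tcp_rot'],s['force'],s['wrist_torque'])
f=vision.grab_frame('side'); save('pics/s11.png',cv2.resize(f[130:310,200:400],(700,600)))
f=vision.grab_frame('wrist'); save('pics/w11.png',f)"
```

```text
t: 18.0
tcp_pos: [0.5831, -0.0626, 0.2345]
tcp_rot: [0.245, 0.968, 0.027, -0.035]
force: [-3.7, 4.7, -4.6]
finger_gap: 0.0105
[ 0.58305381 -0.06263422  0.23452818] [ 0.24532231  0.96841203  0.02736058 -0.03530592] [-3.70617327  4.66725384 -4.55300349] [ 1.46194651  0.51280046 -0.29472126]
```

View pics/s11.png

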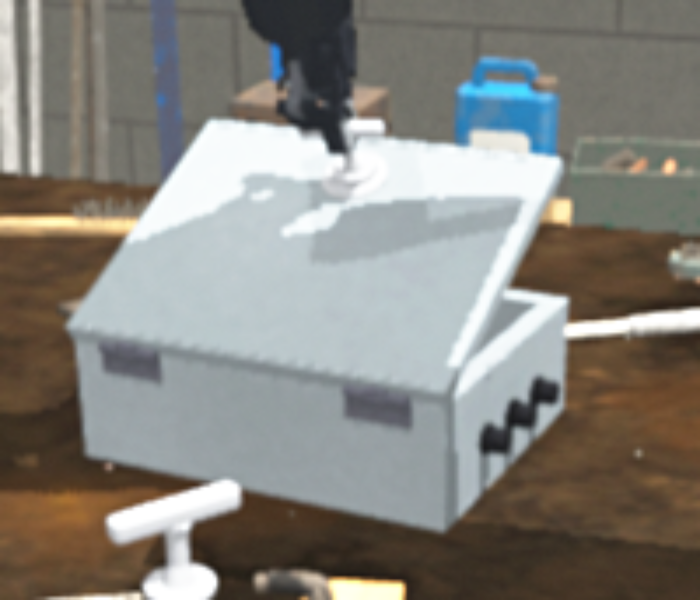

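View pics/w11.png

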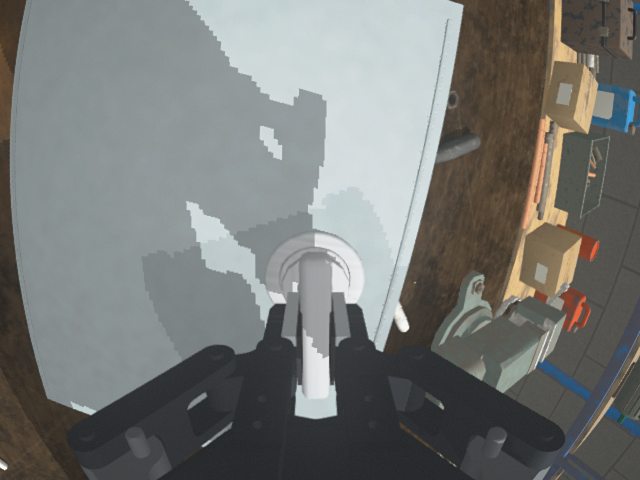

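The door stands about 0.5 rad open with the collar on the lock face. I'll release and retreat along the key's axis.

```bash
python3 -m handwheel '[[0.02,0,0,0,0,0,0],[0.03,0,0,0,0,0,0],[0.04,0,0,0,0,0,0],[0.04,0,0,0,0,0,0],[0.04,0.0014,0.012,0.022,0,0,0],[0.04,0.0028,0.024,0.044,0,0,0],[0.04,0.0055,0.0476,0.0878,0,0,0],[0.04,0.0055,0.0476,0.0878,0,0,0],[0.04,0.008,0.07,0.13,0,0,0],[0.04,0.008,0.07,0.13,0,0,0],[0.04,0.008,0.07,0.13,0,0,0]]'
python3 -c "
from h import *
s=env.read_state();print(s['t'],s['tcp_pos'],s['force'],s['joint_vel'])
f=vision.grab_frame('side'); save('pics/s12.png',cv2.resize(f[100:310,200:400],(570,600)))
f=vision.grab_frame('wrist'); save('pics/w12.png',f)
f=vision.grab_frame('top'); save('pics/t12.png',f)"
```

```text
t: 19.48
tcp_pos: [0.5904, 0.0064, 0.363]
tcp_rot: [0.245, 0.968, 0.027, -0.036]
force: [-0.1, 0.9, -0.3]
finger_gap: 0.0402
19.475 [0.59035068 0.00640359 0.36302615] [-0.13684882  0.88743757 -0.33401417] [-0.00647232  0.00914796  0.01584628  0.0007064   0.00154785 -0.0007802 ]
```

View pics/s12.png

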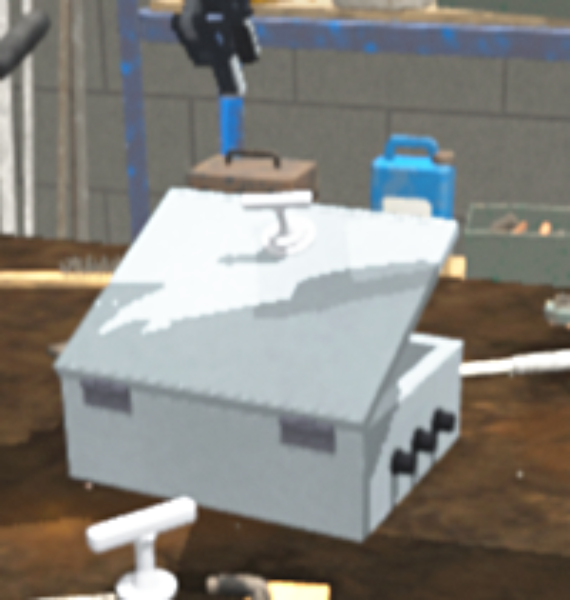

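View pics/w12.png

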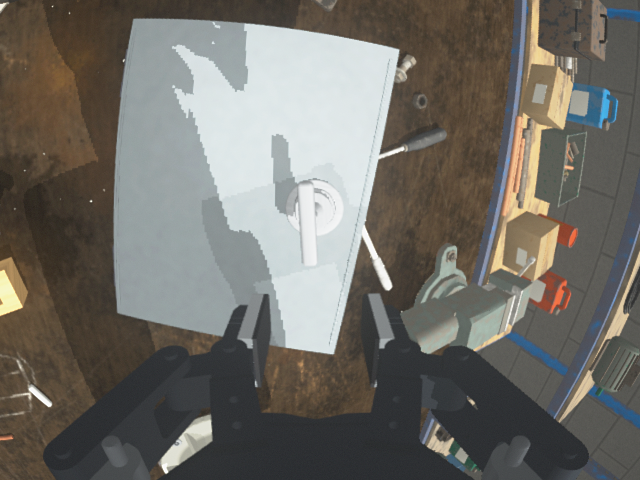

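View pics/t12.png

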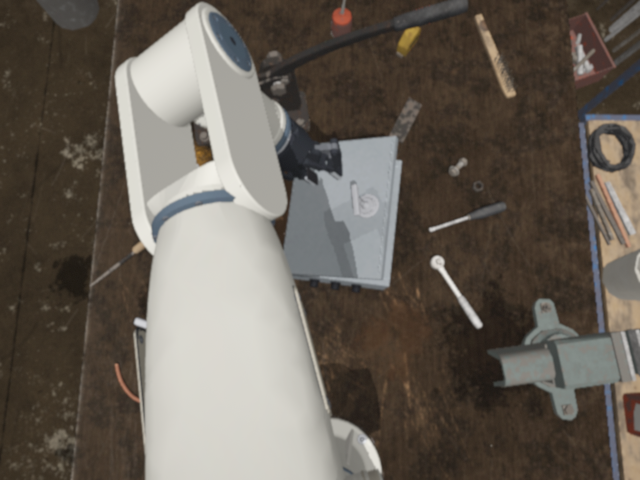

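The door stands open with the key seated in its lock (wrist view, bar at about (308,222)). The screwdriver at (467,217) and ratchet at (457,290) in the top view haven't moved, and the arm is clear of everything, so I'm handing in.

```bash
python3 -c "
from h import *
print(sign_off())"
```

```text
the job is handed in; nothing more can be done
None
```

The job is handed in after about 20 s of the 72 s allowed. The door stands open by about 0.5 rad with the key in its lock.

- **Key:** I took the smallest of the three T-keys, the one standing in the wooden block. The wrist camera showed the slot at about 1.10 rad from world x, so no search by feel was needed.
- **Lock:** The key slid in with almost no force and seated at about 5 N. I turned it about −1.04 rad, to roughly 1.40 rad from y, and felt only friction, with no stop.
- **Lift:** I lifted the door along its arc. The wrist force stayed under about 9 N at every reading, then I released the key and backed off.
- **Last checks:** The pictures show the door standing open, the collar on the lock face and the gripper well clear. The screwdriver and ratchet look unmoved. The scriber was hidden behind the arm in the last top view, but nothing went near it.
- **What disagreed:** The fixed top camera put the lock about 5 mm from where the wrist camera did; I used the wrist camera. The first move to the lock fell about 1.4 mm short, which I saw in the picture and corrected before inserting.
- **Not measured:** The door angle comes from the commanded arc and the pictures.

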